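# Shut the tagged valve under the sliding cover

### The arm

A 6-joint arm with a two-finger parallel gripper is mounted at the origin on the work surface. World frame = base frame: x ahead of the robot, y to its left, z up, the work surface at z = 0. Lengths are in m, angles in rad, forces in N, time in s.
With the tool pointing down it reaches from about 0.35 to 0.975 m from the base axis. Payload 17.4 kg.
Tool frame: the origin (TCP) lies midway between the tips of the shut fingers; the grasp point (between the pads) lies 19 mm behind it; z points along the fingers, y is the line along which they close (so a half turn about z gives the same grasp; the last joint's range is limited). The gripper opens to 85 mm and grips with 20 to 120 N. Pads are 22 mm wide; open, the fingers measure 114 mm over their backs; the gripper's body (76 mm by 85 mm) begins 54 mm behind the grasp point. The pads swing forward as they close: fully open they stand 13 mm farther back than shut.
Start: joints at [1.108, 0.116, 1.442, -0, 1.584, -0.038], TCP at [0.278, 0.615, 0.231] pointing down, gripper open.
Joint ranges: [-2.83, 2.83], [-0.83, 2.19], [0.07, 2.5], [-1.14, 4.28], [0.01, 3], [-2.97, 2.97]. Speed limits (rad/s): [1.89, 1.89, 2.22, 3.14, 3.14, 3.14].

### API

Orientations are given as a unit quaternion [x, y, z, w].
In Python, from plant import env gives the robot as it stands.
- The arm moves only by the tool step_arm, never from a script. Its argument "targets" is a list that holds one entry, the list of rows, each a list of 7 numbers: the shift along the world's x, y, z in m, then the turn, a rotation vector about the world's x, y, z in rad, then the opening, from 0 (shut) to 1 (fully open). A call has 1 to 5 rows; each row shifts and turns the commanded pose from where the row before left it; what a row does not reach is not made up. A row lasts 1/12 s, in which the tool goes at most 41.7 mm and 7.16 degrees, less where a joint would pass 70% of its speed; a pose out of reach is approached as far as the arm can. A call is refused whole if a number of a shift passes 0.0417 or a number of a turn 0.125, either way. A call with a gripper value outside its range is refused whole. The fingers move at their own pace and stop on an object; "force" is the grip in N (left out, the last holds). Time passes only in rows, so rows that do not move let the fingers close. It gives the time, the measured TCP pose, the force, the opening and the grip force at its end, in the units of the state.
- env.observe(): the state, without advancing time (a new reading comes with each control period).
- env.capture(name): name is "scene" or "top" or "wrist"; returns a dict with "frame" (480x640x3 uint8, red, green, blue), "range_z" (480x640 float32, m along the optical axis (not along the pixel's ray), 0 where there is no reading), "camera_matrix" (3x3 intrinsics, pixels), "R" (3x3) and "t" (3): a world point X has camera coordinates R X + t. Camera axes: x right, y down, z forward; pixel columns grow to the right and rows downward; lengths in m; the calibration is good to about 2 mm. The wrist camera is an equidistant fisheye: a pixel r from the principal point sees the ray r / f radians off the axis. A picture is of the moment at which its call begins.
- env.sign_off(): hands the job in; it is judged then, once.
Trained networks look in a picture, given as the dict that the camera call returned (one of the last four; its "shot" number tells which), for a name from the list of things; names that differ only in an ending like _2 or _b are one class to them, and where a whole thing is asked for, a point or a joint stands for the part that bears it (a point fixed in the world has none). Each returns a list of dicts, best first, with "conf" (0 to 1); they miss things now and then, are a little off and sometimes report something else, mostly with a low value. They report only what shows in the picture. A call takes as long as a camera call.
- env.masks_of(picture, query): "mask" (480x640 bool, what is visible of it) and "location" ([column, row] in pixels, amid what is visible of it).
- env.mark_of(picture, query): "location" ([column, row] in pixels: a listed point, or the origin of a listed thing).
The state is a dict: "t": time; "joint_pos": joint angles; "dq": joint speeds; "tau": joint torques, N m; "tool_pos": TCP position; "eef_rot": TCP orientation; "ft_force": force on the tool from outside, world axes, zero at the start; "torque": the same for the moment, N m; "opening": opening from 0.0 (shut) to 1.0 (fully open); "grip_force": force on a finger pad.
Only numpy, scipy, OpenCV 4.12 (cv2) and the standard library are available. Lean on these libraries where they do the work, as an engineer would, in place of code of your own. Each camera call takes 0.05 s, during which the arm holds its last target. There are 200 camera calls.

### The job

In the valve box on the bench, push the sliding cover to the left along its runners by its upright flange until the opening is completely uncovered, then push the valve lever that carries the round disc a quarter turn clockwise, until it is fully shut, and take the hand away. Only push with the fingers: do not lift the cover, leave the plain lever as it is, and leave the loose things on the bench alone.

Things in the scene. Friction and masses are not known exactly. Their poses are not given: they have to be found in the camera images.
- valve_box: Fixed grey open-topped steel valve box, 200 x 270 x 85 mm, with two dark runners along its top. Origin: centre of its underside, on the bench; z up, x away from the robot, y to the left along the runners, the way the cover opens. Copper pipe stubs stick out of its front and back walls to x = +-135 mm, up to 50 mm high.
- opening (a point): Centre of the box opening, at its rim 85 mm above the bench. The opening spans +-96 mm in box x and +-130 mm in box y; the box floor is 4 mm above the bench.
- runner_stop (a point): Middle of the inner face of the end stop at the left end of the runners, at box y = 425 mm, 85 mm above the bench. The runners carry the cover at 85 mm, from box y = -145 to 425 mm; guides outside it (box x beyond +-108 mm) and end stops reach 97 mm above the bench.
- cover: Loose aluminium cover plate, 208 mm (its x) by 270 mm (its y) by 5 mm, 0.5 to 0.8 kg, on the runners with 4 mm play to each guide. Origin: centre of its underside. Starts 0 to 30 mm open (its origin at box y 0 to 30 mm) and slides along box y with 3 to 10 N. The opening is fully uncovered with its origin at box y = 265 mm; it meets the end stop at 290 mm.
- flange (a point): Centre of the cover's upright push flange: a plate 110 mm long along the cover's x, 5 mm thick and 35 mm high, standing across the middle of the cover, from 5 to 40 mm above the cover's underside. This point is 22.5 mm above the underside.
- tag_lever (a joint): Turn of the marked lever (with the round disc), rad: 0 = open, along its pipe, pointing to box -x; grows clockwise seen from above; 1.571 = shut, against its stop, across the pipe, pointing to box +y. Starts 0 to 0.3. Stays where it is left; turning takes 0.2 Nm (4 to 6 N near the disc).
- tag_stem (a point): Point on the vertical axis of the marked valve, at mid-height of its lever (62 mm above the bench). It stands at box x = 45 mm and y = -60 or 50 mm; the plain valve has the other place. The brass body and pipe below lie along box x: up to 52 mm above the bench and 20 mm either side within 39 mm of the axis, else 44 mm and 12 mm.
- tag_end (a point): Point in the marked lever, 46 mm from the axis, below the centre of its steel disc. The lever is a steel bar 14 mm wide, ending 60 mm from the axis, 56 to 68 mm above the bench. The disc, 32 mm across and 4 mm thick, lies on top of the bar (68 to 72 mm above the bench) and overhangs it by 9 mm each side.
- plain_lever (a joint): Turn of the other lever, which has no disc, read the same way; starts 0 to 0.3 and must stay as it is.
- plain_end (a point): Point on the plain lever, 46 mm from its axis, in the middle of its height; the same bar without a disc.
- spanner: A steel open-ended spanner 180 mm long lying flat on the bench between the runners, left of the box, where the cover passes over it. Loose bystander: leave it alone.
- bearing: A steel ball-bearing ring, 52 mm across and 18 mm high, lying in front of the box. Loose bystander: leave it alone. Origin at the centre of its underside.
- impeller: A brass pump impeller, 94 mm across and 34 mm high, behind the box. Loose bystander: leave it alone. Origin at the centre of its underside.
- oil_bottle: A grey bottle, 56 mm across and 150 mm high, standing behind the box. Loose bystander: leave it alone. Origin at the centre of its underside.
- seal_carton: A brown carton 90 x 120 x 70 mm behind the runners. Loose bystander: leave it alone. Origin at the centre of its underside.
- parts_cup: An empty steel cup, 76 mm across and 85 mm high, to the right of the box. Loose bystander: leave it alone. Origin at the centre of its underside.
- hammer: A hammer 240 mm long lying flat to the right of the box. Loose bystander: leave it alone.

How it is judged:
On the way, in this order (a step that is already met when the one before it is completed fails the run):
1. the cover is slid off the opening (y of cover in the frame of valve_box above 0.235 m), for 0.2 s.
2. the lever with the disc is pushed shut (value of joint tag_lever above 1.45 rad), for 0.2 s.
At the end, for the whole second after the job is handed in: The cover lies flat and at rest on its runners, slid at least 235 mm along them from the shut position (at most 30 mm of the opening still covered); the lever with the disc is turned to at least 1.45 rad (7 degrees from its stop); the end of the plain lever is within 10 mm of where it was (y of cover in the frame of valve_box above 0.235 m and value of joint tag_lever above 1.45 rad and z of cover in the frame of valve_box between 0.081 and 0.089 m and linear speed of cover below 0.01 m/s and distance of plain_end from where it was at the start of the episode below 0.01 m); the robot touches nothing.
It fails at once if the cover is lifted more than 12 mm off its runners or tipped (z of cover in the frame of valve_box above 0.097 m or angle between cover's own z axis and vertical above 0.12 rad).
It fails at once if the plain lever is moved (more than 10 mm at its end) (distance of plain_end from where it was at the start of the episode above 0.01 m).
It fails at once if a loose bystander is moved more than 25 mm or picked up (distance of any of spanner, bearing, impeller, oil_bottle, seal_carton, parts_cup, hammer from where it was at the start of the episode above 0.025 m).
It also fails if it takes over 50 s, if anything falls off the work surface, if the arm or the gripper's body presses on something with over 40 N, if the wrist force passes 120 N, or if a joint passes its speed limit or range.

## Working session

There is one attempt and no reset: what is moved stays moved. The work goes in short steps, Python scripts to look and compute and a tool call to move; the robot and the scene stay as the last step left them, time stands still between calls to the robot, and variables do not carry over. Pictures are saved under pics/ and viewed, at most 10 in all, crops included, and the job is handed in when it is done.

Besides the shell and the picture viewer there is one more tool, called in YAML: its name, and indented under it one key for each argument. step_arm: Moves the arm, as the interface text tells. Its arguments: {"type":"object","properties":{"targets":{"type":"array"},"force":{"type":"number"}},"required":["targets"]}

```bash
mkdir -p pics; ls; cat > h.py <<'E'
import numpy as np, cv2
from plant import env
def back(p,uv,r=2,z=None):
    """pixel -> world, by depth or by plane height z (pinhole cams)"""
    K,R,t=map(np.array,(p["camera_matrix"],p["R"],p["t"]))
    u,v=uv; ray=R.T@(np.linalg.inv(K)@[u,v,1]); c=-R.T@t
    if z is not None: return c+ray*(z-c[2])/ray[2]
    d=p["range_z"][int(v)-r:int(v)+r+1,int(u)-r:int(u)+r+1]; return c+ray*np.median(d[d>0])
def maskpts(p,m):
    K,R,t=map(np.array,(p["camera_matrix"],p["R"],p["t"]))
    v,u=np.nonzero(m&(p["range_z"]>0)); d=p["range_z"][v,u]
    X=np.linalg.inv(K)@np.vstack([u,v,np.ones_like(u)])*d
    return (R.T@(X-t[:,None])).T
def save(p,n): cv2.imwrite("pics/"+n,cv2.cvtColor(p["frame"],cv2.COLOR_RGB2BGR))
E
python3 - <<'E'
from h import *
s=env.observe(); print(s["tool_pos"],s["eef_rot"],s["opening"])
for cam in("top","scene"):
    p=env.capture(cam); save(p,cam+"0.png")
    for q in("opening","runner_stop","valve_box","cover","flange","tag_end"):
        for d in env.mark_of(p,q)[:2]:
            try: w=back(p,d["location"]).round(3)
            except Exception as e: w=e
            print(cam,q,round(d["conf"],2),np.round(d["location"],1),w)
E
```

```text
pics
[0.27809417 0.61484639 0.23058798] [ 2.10808890e-01  9.77527143e-01 -5.26021014e-04 -1.43891147e-04] 0.9969793254515663
top runner_stop 0.9 [140.1 296.3] [0.46  0.283 0.094]
top cover 0.56 [354.7 261.9] [ 0.536 -0.133  0.123]
top cover 0.22 [228.4 300. ] [0.459 0.123 0.007]
top flange 0.79 [353.1 260.4] [ 0.539 -0.13   0.123]
top flange 0.45 [229.4 298.9] [0.461 0.121 0.007]
top tag_end 0.59 [276.3 186.8] [0.699 0.029 0.035]
scene opening 0.54 [298.9 254.1] [ 0.641 -0.076  0.088]
scene runner_stop 0.7 [503.4 254. ] [0.455 0.282 0.086]
scene valve_box 0.95 [299.7 252.1] [ 0.64  -0.074  0.093]
scene valve_box 0.27 [414.9 266.6] [0.469 0.117 0.006]
scene cover 0.6 [300.6 220.1] [ 0.541 -0.124  0.095]
scene cover 0.4 [417.9 269.6] [0.594 0.147 0.097]
scene flange 0.72 [297.7 211.8] [ 0.553 -0.124  0.122]
```

View pics/top0.png

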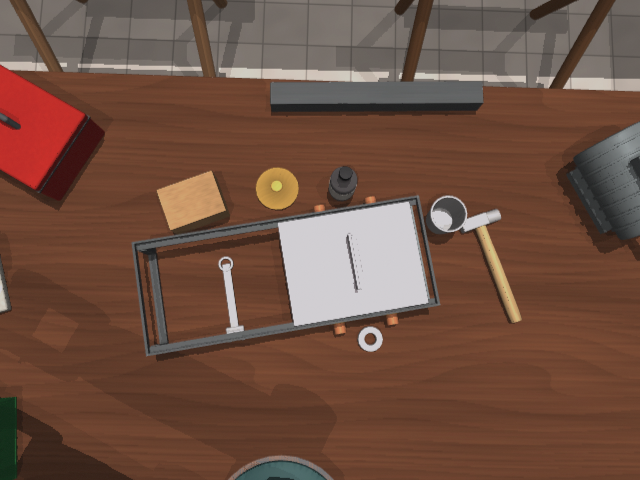

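View pics/scene0.png

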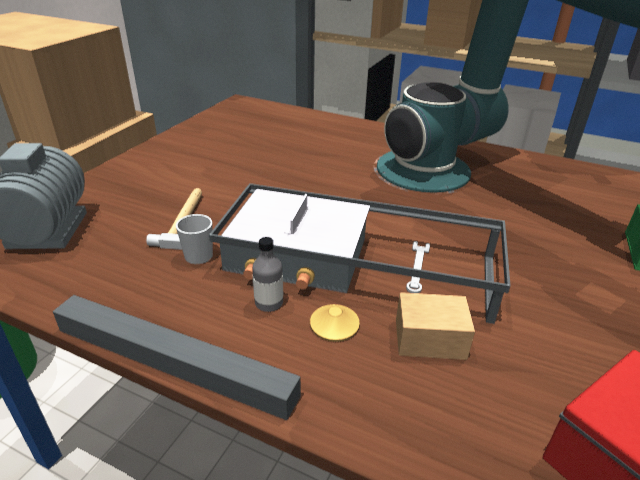

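The top view shows the cover at about (353,264), with its flange running from (349,235) to (359,292). The runners' corners are near (133,243), (148,355), (439,305) and (418,197), the left stop is near (140,296), and the spanner is at (230,295). Next I fit the geometry from depth.

```bash
python3 - <<'E'
from h import *
p=env.capture("top")
P=maskpts(p,np.ones((480,640),bool)); v,u=np.nonzero(p["range_z"]>0); C=p["frame"][v,u].astype(int)
roi=(u>125)&(u<445)&(v>190)&(v<360)
white=roi&(C.min(1)>150)&(P[:,2]>.08)&(P[:,2]<.1)
r=cv2.minAreaRect(P[white,:2].astype(np.float32)); print("cover",r,np.median(P[white,2]),cv2.boxPoints(r).round(3).tolist())
fr=roi&(P[:,2]>.088)&(P[:,2]<.104)&(C.max(1)<110)
m=np.zeros((480,640),np.uint8); m[v[fr],u[fr]]=1
n,l,st,_=cv2.connectedComponentsWithStats(m); k=1+np.argmax(st[1:,4]); sel=fr&(l[v,u]==k)
r=cv2.minAreaRect(P[sel,:2].astype(np.float32)); print("frame",r,np.median(P[sel,2]),cv2.boxPoints(r).round(3).tolist(),sel.sum())
fl=roi&(P[:,2]>.108)&(P[:,2]<.135)&(u>330)&(u<375)&(v>225)&(v<300)
r=cv2.minAreaRect(P[fl,:2].astype(np.float32)); print("flange",r,np.percentile(P[fl,2],[10,50,90]),cv2.boxPoints(r).round(3).tolist())
for q in("bearing","impeller","oil_bottle","seal_carton","parts_cup","spanner"):
    for d in env.mark_of(p,q)[:1]: print(q,d["conf"],back(p,d["location"],z=0.0).round(3))
E
```

```text
cover ((0.5450778603553772, -0.16676029562950134), (0.20854631066322327, 0.3424333930015564), 10.97724437713623) 0.09062840218110425 [[0.4099999964237213, -0.01899999938905239], [0.4749999940395355, -0.35499998927116394], [0.6800000071525574, -0.3149999976158142], [0.6150000095367432, 0.020999999716877937]]
frame ((0.5119667053222656, 0.0012522339820861816), (0.22487109899520874, 0.5813891291618347), 11.109517097473145) 0.0969020343036133 [[0.34599998593330383, 0.26499998569488525], [0.4580000042915344, -0.3059999942779541], [0.6779999732971191, -0.2619999945163727], [0.5659999847412109, 0.30799999833106995]] 2444
flange ((0.5369493365287781, -0.13084402680397034), (0.10900043696165085, 0.0055318777449429035), 11.071805000305176) [0.1154822  0.12471774 0.12741713] [[0.4830000102519989, -0.13899999856948853], [0.48399999737739563, -0.14399999380111694], [0.5910000205039978, -0.12300000339746475], [0.5899999737739563, -0.11800000071525574]]
bearing 0.92 [ 0.383 -0.176  0.   ]
impeller 0.64 [0.7   0.029 0.   ]
oil_bottle 0.78 [ 0.701 -0.108  0.   ]
seal_carton 0.63 [0.661 0.2   0.   ]
parts_cup 0.82 [ 0.643 -0.328  0.   ]
spanner 0.74 [0.468 0.127 0.   ]
```

Everything agrees: box origin about (0.539,-0.136), yaw 11.05°, cover about 5 mm open, flange at (0.537,-0.131) with its top at 0.125. I'll approach to the right of the flange with the fingers shut.

step_arm:
  targets:
    - [[0.012,-0.036,0,0,0,-0.043,0],[0.012,-0.036,0,0,0,-0.043,0],[0.012,-0.036,0,0,0,-0.043,0],[0.012,-0.036,0,0,0,-0.043,0],[0.012,-0.036,0,0,0,-0.043,0]]

```text
t: 1.47
tool_pos: [0.3383, 0.4334, 0.2312]
eef_rot: [0.315, 0.949, 0.0, 0.0]
ft_force: [0.6, 0.5, -0.5]
opening: 0.297
grip_force: 0.0
```

step_arm:
  targets:
    - [[0.012,-0.036,0,0,0,-0.043,0],[0.012,-0.036,0,0,0,-0.043,0],[0.012,-0.036,0,0,0,-0.043,0],[0.012,-0.036,0,0,0,-0.043,0],[0.012,-0.036,0,0,0,-0.043,0]]

```text
t: 1.88
tool_pos: [0.3983, 0.2533, 0.2315]
eef_rot: [0.415, 0.91, 0.0, 0.0]
ft_force: [-0.2, -0.2, 0.2]
opening: -0.0
grip_force: 0.0
```

step_arm:
  targets:
    - [[0.012,-0.036,0,0,0,-0.043,0],[0.012,-0.036,0,0,0,-0.043,0],[0.012,-0.036,0,0,0,-0.043,0],[0.012,-0.036,0,0,0,-0.043,0],[0.012,-0.036,0,0,0,-0.043,0]]

```text
t: 2.3
tool_pos: [0.4583, 0.0731, 0.2317]
eef_rot: [0.511, 0.86, 0.0, 0.0]
ft_force: [0.8, -0.1, 1.0]
opening: -0.003
grip_force: 0.0
```

step_arm:
  targets:
    - [[0.012,-0.036,0,0,0,-0.043,0],[0.012,-0.036,0,0,0,-0.043,0],[0.012,-0.036,0,0,0,-0.043,0],[0.012,-0.036,0,0,0,-0.043,0],[0.012,-0.036,0,0,0,-0.043,0]]

```text
t: 2.72
tool_pos: [0.5184, -0.1071, 0.2315]
eef_rot: [0.6, 0.8, 0.0, 0.0]
ft_force: [-0.3, -0.1, 0.3]
opening: 0.001
grip_force: 0.0
```

step_arm:
  targets:
    - [[0.014,-0.034,0,0,0,-0.045,0],[0.015,-0.034,0,0,0,-0.046,0],[0,0,-0.04,0,0,0,0],[0,0,-0.035,0,0,0,0],[0,0,-0.025,0,0,0,0]]

```text
t: 3.13
tool_pos: [0.5464, -0.1735, 0.1282]
eef_rot: [0.635, 0.772, -0.0, -0.001]
ft_force: [-0.6, 0.0, -1.0]
opening: 0.0
grip_force: 0.0
```

```bash
python3 - <<'E'
from h import *
s=env.observe(); print(s["tool_pos"],s["ft_force"])
p=env.capture("scene"); save(p,"s1.png")
cv2.imwrite("pics/s1c.png",cv2.resize(cv2.cvtColor(p["frame"][120:320,180:420],cv2.COLOR_RGB2BGR),None,fx=3,fy=3))
E
```

```text
[ 0.54644475 -0.17346779  0.12816228] [-0.61542463  0.03897278 -1.03476464]
```

View pics/s1c.png

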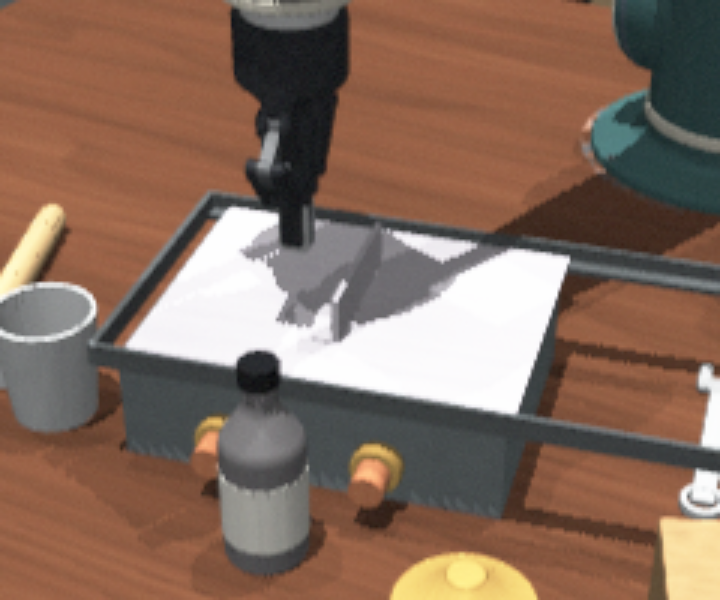

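Crop: the shut fingers (about (297,240)) hang right of the flange (about (355,285)), clear of the rim. I'll lower them to just above the cover and push along (-0.192, 0.981).

step_arm:
  targets:
    - [[0,0,-0.016,0,0,0,0],[0,0,-0.009,0,0,0,0],[0,0,0,0,0,0,0],[-0.0023,0.0118,0,0,0,0,0],[-0.0015,0.0079,0,0,0,0,0]]

```text
t: 3.6
tool_pos: [0.5436, -0.1525, 0.1076]
eef_rot: [0.635, 0.772, 0.0, 0.001]
ft_force: [-0.2, -1.1, -0.4]
opening: 0.001
grip_force: 0.0
```

step_arm:
  targets:
    - [[-0.0015,0.0079,0,0,0,0,0],[-0.0015,0.0079,0,0,0,0,0],[-0.0023,0.0118,0,0,0,0,0],[-0.0023,0.0118,0,0,0,0,0],[-0.0023,0.0118,0,0,0,0,0]]

```text
t: 4.02
tool_pos: [0.5337, -0.1014, 0.1074]
eef_rot: [0.635, 0.773, 0.0, 0.001]
ft_force: [1.6, -4.7, 3.2]
opening: 0.001
grip_force: 2.4
```

The cover is moving at about 5 N. I'll keep pushing.

step_arm:
  targets:
    - [[-0.0023,0.0118,0,0,0,0,0],[-0.0023,0.0118,0,0,0,0,0],[-0.0023,0.0118,0,0,0,0,0],[-0.0023,0.0118,0,0,0,0,0],[-0.0023,0.0118,0,0,0,0,0]]

```text
t: 4.43
tool_pos: [0.5217, -0.0419, 0.1063]
eef_rot: [0.635, 0.773, -0.0, 0.0]
ft_force: [1.6, -5.2, 4.5]
opening: 0.0
grip_force: 2.5
```

step_arm:
  targets:
    - [[-0.0023,0.0118,0,0,0,0,0],[-0.0023,0.0118,0,0,0,0,0],[-0.0023,0.0118,0,0,0,0,0],[-0.0023,0.0118,0,0,0,0,0],[-0.0023,0.0118,0,0,0,0,0]]

```text
t: 4.85
tool_pos: [0.5101, 0.017, 0.1063]
eef_rot: [0.635, 0.773, -0.0, -0.0]
ft_force: [0.9, -4.5, 4.5]
opening: -0.001
grip_force: 2.5
```

step_arm:
  targets:
    - [[-0.0023,0.0118,0,0,0,0,0],[-0.0023,0.0118,0,0,0,0,0],[-0.0023,0.0118,0,0,0,0,0],[-0.0023,0.0118,0,0,0,0,0],[-0.0023,0.0118,0,0,0,0,0]]

```text
t: 5.27
tool_pos: [0.4985, 0.076, 0.1062]
eef_rot: [0.635, 0.773, -0.0, -0.0]
ft_force: [1.1, -4.9, 4.5]
opening: -0.002
grip_force: 2.5
```

step_arm:
  targets:
    - [[-0.0023,0.0118,0,0,0,0,0],[-0.0023,0.0118,0,0,0,0,0],[-0.0015,0.0079,0,0,0,0,0],[-0.0008,0.0039,0,0,0,0,0],[0,0,0,0,0,0,0]]

```text
t: 5.68
tool_pos: [0.4917, 0.1113, 0.106]
eef_rot: [0.635, 0.773, -0.0, -0.0]
ft_force: [0.4, -0.5, -0.5]
opening: 0.003
grip_force: 0.0
```

step_arm:
  targets:
    - [[0.004,-0.02,0,0,0,0,0],[0.004,-0.02,0.02,0,0,0,0],[0.004,-0.02,0.04,0,0,0,0],[-0.028,0,0.03,0,0,0,0],[-0.04,0,0.01,0,0,0,0]]

```text
t: 6.1
tool_pos: [0.4371, 0.0509, 0.2069]
eef_rot: [0.636, 0.772, 0.001, 0.001]
ft_force: [-0.0, -0.3, 2.5]
opening: -0.005
grip_force: 0.0
```

```bash
python3 - <<'E'
from h import *
print(env.observe()["tool_pos"])
o=np.array([.539,-.136]); a=np.radians(11.05); B=np.array([[np.cos(a),np.sin(a)],[-np.sin(a),np.cos(a)]])
for cam in("top","scene"):
    p=env.capture(cam); save(p,cam+"2.png")
    for q,z in(("opening",.085),("flange",.1075),("tag_end",.062),("tag_stem",.062),("plain_end",.062)):
        for d in env.mark_of(p,q)[:2]:
            w=back(p,d["location"],z=z); print(cam,q,round(d["conf"],2),np.round(d["location"]),w.round(3),"box",(B@(w[:2]-o)).round(3))
    if cam=="top": cv2.imwrite("pics/t2c.png",cv2.resize(cv2.cvtColor(p["frame"][180:370,120:450],cv2.COLOR_RGB2BGR),None,fx=2.4,fy=2.4))
E
```

```text
[0.43706111 0.05090118 0.20690233]
top opening 0.75 [143. 300.] [0.454 0.28  0.085] box [-0.004  0.424]
top opening 0.57 [356. 260.] [ 0.543 -0.138  0.085] box [ 0.004 -0.002]
top flange 0.73 [221. 284.] [0.488 0.125 0.107] box [0.    0.266]
top tag_end 0.54 [326. 267.] [ 0.53  -0.079  0.062] box [0.002 0.057]
top tag_end 0.31 [145. 302.] [0.45  0.281 0.062] box [-0.008  0.427]
top tag_stem 0.74 [324. 243.] [ 0.578 -0.074  0.062] box [0.051 0.053]
top plain_end 0.65 [380. 258.] [ 0.552 -0.189  0.062] box [ 0.002 -0.055]
scene opening 0.63 [298. 220.] [ 0.53  -0.137  0.085] box [-0.009  0.001]
scene flange 0.74 [424. 240.] [0.51  0.134 0.108] box [0.023 0.271]
scene flange 0.72 [424. 231.] [0.481 0.125 0.108] box [-0.007  0.268]
scene tag_end 0.72 [321. 237.] [ 0.535 -0.078  0.062] box [0.007 0.058]
scene tag_stem 0.72 [424. 229.] [0.404 0.111 0.062] box [-0.085  0.268]
scene tag_stem 0.61 [314. 246.] [ 0.571 -0.077  0.062] box [0.043 0.052]
scene plain_end 0.7 [273. 223.] [ 0.535 -0.196  0.062] box [-0.015 -0.059]
```

View pics/t2c.png

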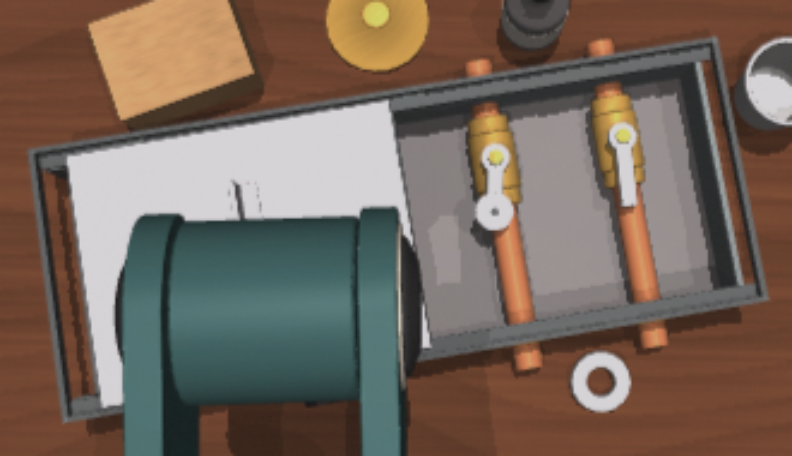

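The crop shows the cover fully open, with its right edge near x=410. The disc lever is the left valve, with its stem at (495,157) and disc at (493,211). That puts the stem at box (45,50) and the disc end at about (4,57), so θ is about 0.17. The plain lever is at (627,180). I'll descend between the levers at box (0,10).

step_arm:
  targets:
    - [[0.02,-0.0354,0,0,0,0,0],[0.02,-0.0354,0,0,0,0,0],[0.02,-0.0354,0,0,0,0,0],[0.02,-0.0354,0,0,0,0,0],[0.02,-0.0354,0,0,0,0,0]]

```text
t: 7.12
tool_pos: [0.5366, -0.1273, 0.203]
eef_rot: [0.635, 0.773, -0.0, -0.0]
ft_force: [0.7, -0.1, 0.3]
opening: 0.008
grip_force: 0.0
```

step_arm:
  targets:
    - [[0,0,0,0,0,0,0],[0,0,-0.03,0,0,-0.06,0],[0,0,-0.04,0,0,-0.06,0],[0,0,-0.03,0,0,-0.05,0],[0,0,0,0,0,0,0]]

```text
t: 7.53
tool_pos: [0.5332, -0.1246, 0.0967]
eef_rot: [0.699, 0.715, -0.002, -0.004]
ft_force: [-0.2, 1.1, -1.2]
opening: -0.002
grip_force: 0.0
```

```bash
cat > plan.py <<'E'
from h import *
from scipy.spatial.transform import Rotation as Ro
s=env.observe(); print(s["tool_pos"].round(4),s["ft_force"].round(1),s["joint_pos"].round(2))
o=np.array([.539,-.136]); a=np.radians(11.05); B=np.array([[np.cos(a),np.sin(a)],[-np.sin(a),np.cos(a)]])
y=Ro.from_quat(s["eef_rot"]).as_matrix()[:,1]; print("box",(B@(s["tool_pos"][:2]-o)).round(4),"yaw rel",np.arctan2(y[1],y[0])-a)
prev=s["tool_pos"][:2]
for th in np.r_[.17,np.arange(.29,1.62,.12),1.6]:
    d=np.array([-np.cos(th),np.sin(th)]);t=np.array([np.sin(th),np.cos(th)])
    F=o+B.T@(np.array([.045,.05])+.046*d-.027*t); print(round(th,2),F.round(4),(F-prev).round(4)); prev=F
E
python3 plan.py; python3 - <<'E'
from h import *
p=env.capture("scene"); cv2.imwrite("pics/s3c.png",cv2.resize(cv2.cvtColor(p["frame"][120:320,180:420],cv2.COLOR_RGB2BGR),None,fx=3,fy=3))
E
```

```text
[ 0.5332 -0.1246  0.0967] [-0.2  1.1 -1.2] [-0.28 -0.09  1.87  0.    1.37 -0.3 ]
box [-0.0035  0.0123] yaw rel -0.17051151494799238
0.17 [ 0.5282 -0.1063] [-0.005   0.0182]
0.29 [ 0.5252 -0.1007] [-0.003   0.0056]
0.41 [ 0.5228 -0.0948] [-0.0023  0.006 ]
0.53 [ 0.5212 -0.0886] [-0.0016  0.0062]
0.65 [ 0.5204 -0.0822] [-0.0009  0.0063]
0.77 [ 0.5203 -0.0758] [-0.0001  0.0064]
0.89 [ 0.521  -0.0695] [0.0007 0.0064]
1.01 [ 0.5224 -0.0632] [0.0014 0.0062]
1.13 [ 0.5246 -0.0572] [0.0022 0.006 ]
1.25 [ 0.5275 -0.0515] [0.0029 0.0057]
1.37 [ 0.531  -0.0462] [0.0035 0.0053]
1.49 [ 0.5352 -0.0413] [0.0042 0.0049]
1.61 [ 0.5399 -0.037 ] [0.0047 0.0043]
1.6 [ 0.5394 -0.0373] [-0.0004 -0.0003]
```

View pics/s3c.png

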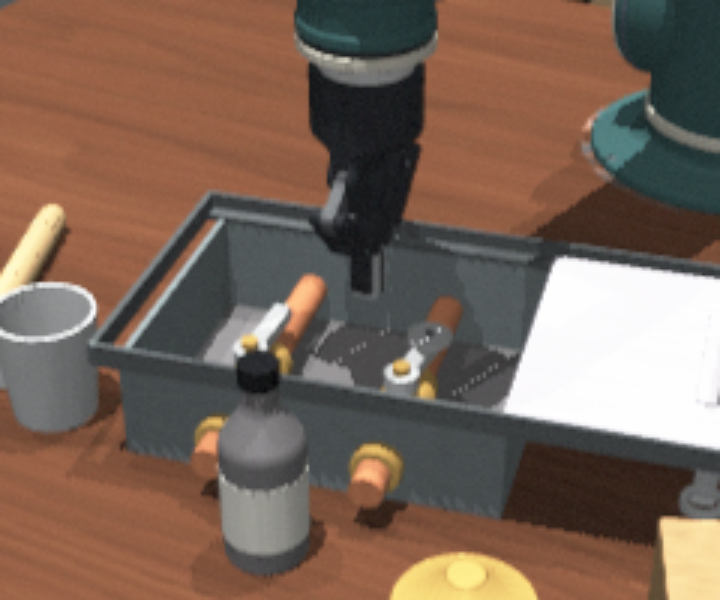

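Crop: the fingers at (367,290) hang between the plain lever (265,325) and the disc lever (425,345). I'll lower and push along the arc.

step_arm:
  targets:
    - [[0,0,-0.02,0,0,0,0],[0,0,-0.016,0,0,0,0],[0,0,0,0,0,0,0],[-0.002,0.008,0,0,0,0,0],[-0.003,0.01,0,0,0,0,0]]

```text
t: 8.0
tool_pos: [0.5316, -0.1071, 0.0697]
eef_rot: [0.698, 0.716, 0.001, 0.001]
ft_force: [0.1, 0.0, -0.1]
opening: 0.002
grip_force: 0.0
```

step_arm:
  targets:
    - [[-0.003,0.0056,0,0,0,-0.12,0],[-0.0023,0.006,0,0,0,-0.12,0],[-0.0016,0.0062,0,0,0,-0.12,0],[-0.0009,0.0063,0,0,0,-0.12,0]]

```text
t: 8.33
tool_pos: [0.5234, -0.0827, 0.0698]
eef_rot: [0.85, 0.527, 0.001, 0.001]
ft_force: [-1.6, -5.1, 1.6]
opening: -0.001
grip_force: 2.6
```

```bash
python3 plan.py
```

```text
[ 0.5234 -0.0827  0.0698] [-1.6 -5.1  1.6] [-0.2  -0.11  1.94 -0.    1.31  0.26]
box [-0.0051  0.0553] yaw rel -0.6529168074624232
0.17 [ 0.5282 -0.1063] [ 0.0048 -0.0237]
0.29 [ 0.5252 -0.1007] [-0.003   0.0056]
0.41 [ 0.5228 -0.0948] [-0.0023  0.006 ]
0.53 [ 0.5212 -0.0886] [-0.0016  0.0062]
0.65 [ 0.5204 -0.0822] [-0.0009  0.0063]
0.77 [ 0.5203 -0.0758] [-0.0001  0.0064]
0.89 [ 0.521  -0.0695] [0.0007 0.0064]
1.01 [ 0.5224 -0.0632] [0.0014 0.0062]
1.13 [ 0.5246 -0.0572] [0.0022 0.006 ]
1.25 [ 0.5275 -0.0515] [0.0029 0.0057]
1.37 [ 0.531  -0.0462] [0.0035 0.0053]
1.49 [ 0.5352 -0.0413] [0.0042 0.0049]
1.61 [ 0.5399 -0.037 ] [0.0047 0.0043]
1.6 [ 0.5394 -0.0373] [-0.0004 -0.0003]
```

The push is working, but the tip is at 0.070, only just on the disc edge. I'll back off slightly, go lower, then continue.

step_arm:
  targets:
    - [[-0.005,-0.008,0,0,0,0,0],[0,0,-0.009,0,0,0,0],[0,0,0,0,0,0,0],[0.002,0.008,0,0,0,0,0],[0,0.0064,0,0,0,-0.12,0]]

```text
t: 8.75
tool_pos: [0.5198, -0.0767, 0.0582]
eef_rot: [0.878, 0.479, -0.001, -0.0]
ft_force: [-3.1, -4.5, -0.5]
opening: -0.001
grip_force: 2.7
```

step_arm:
  targets:
    - [[0.0007,0.0064,0,0,0,-0.12,0],[0.0014,0.0062,0,0,0,-0.12,0]]

```text
t: 8.92
tool_pos: [0.5217, -0.0638, 0.0582]
eef_rot: [0.93, 0.367, -0.001, -0.0]
ft_force: [-4.1, -3.9, -0.3]
opening: -0.0
grip_force: 2.7
```

```bash
python3 plan.py|head -2
```

```text
[ 0.5217 -0.0638  0.0582] [-4.1 -3.9 -0.3] [-0.17 -0.11  1.95 -0.    1.3   0.65]
box [-0.0031  0.0742] yaw rel -1.0116051541181146
```

On plan (θ about 1.0, contact force about 5.5 N).

step_arm:
  targets:
    - [[0.0025,0.0064,0,0,0,-0.12,0],[0.0029,0.0057,0,0,0,-0.12,0],[0.0035,0.0053,0,0,0,-0.12,0]]

```text
t: 9.17
tool_pos: [0.5306, -0.0462, 0.0582]
eef_rot: [0.981, 0.195, -0.001, -0.0]
ft_force: [-4.9, -2.7, 0.4]
opening: 0.0
grip_force: 2.6
```

step_arm:
  targets:
    - [[0.0042,0.0049,0,0,0,-0.12,0],[0.003,0.003,0,0,0,-0.06,0]]

```text
t: 9.33
tool_pos: [0.5381, -0.0382, 0.0582]
eef_rot: [0.994, 0.105, -0.001, -0.0]
ft_force: [-6.5, -5.6, 0.3]
opening: -0.002
grip_force: 3.7
```

```bash
python3 plan.py|head -2
```

```text
[ 0.5381 -0.0382  0.0582] [-6.5 -5.6  0.3] [-0.12 -0.08  1.92 -0.    1.3   1.24]
box [0.0178 0.0962] yaw rel -1.5523537552249629
```

step_arm:
  targets:
    - [[0.002,0.0004,0,0,0,0,0],[0.001,0.0002,0,0,0,0,0],[0,0,0,0,0,0,0]]

```text
t: 9.58
tool_pos: [0.5389, -0.0382, 0.0579]
eef_rot: [0.994, 0.109, -0.004, -0.0]
ft_force: [-26.6, -5.2, 11.6]
opening: 0.001
grip_force: 13.6
```

The lever is firmly on its stop (force rose to 27 N with no travel). I'll hold, back off, rise and check.

step_arm:
  targets:
    - [[-0.008,-0.0015,0,0,0,0,0],[-0.012,-0.002,0,0,0,0,0],[0,0,0.04,0,0,0,0],[0,0,0.04,0,0,0,0],[0,0,0.04,0,0,0,0]]

```text
t: 10.0
tool_pos: [0.5206, -0.0413, 0.1798]
eef_rot: [0.994, 0.109, -0.0, -0.0]
ft_force: [1.4, 0.5, 0.0]
opening: 0.006
grip_force: 0.0
```

step_arm:
  targets:
    - [[-0.03,0,0.02,0,0,0,0],[-0.04,0,0.01,0,0,0,0],[-0.04,0,0,0,0,0,0],[0,0,0,0,0,0,0],[0,0,0,0,0,0,0]]

```text
t: 10.42
tool_pos: [0.4104, -0.0415, 0.2097]
eef_rot: [0.994, 0.108, 0.002, 0.0]
ft_force: [0.4, 0.3, -0.1]
opening: -0.002
grip_force: 0.0
```

```bash
python3 - <<'E'
from h import *
s=env.observe(); print(s["tool_pos"],s["ft_force"])
o=np.array([.539,-.136]); a=np.radians(11.05); B=np.array([[np.cos(a),np.sin(a)],[-np.sin(a),np.cos(a)]])
p=env.capture("top")
for q,z in(("flange",.1075),("tag_end",.062),("tag_stem",.062),("plain_end",.062)):
    for d in env.mark_of(p,q)[:2]:
        w=back(p,d["location"],z=z); print(q,round(d["conf"],2),"box",(B@(w[:2]-o)).round(3))
cv2.imwrite("pics/t4c.png",cv2.resize(cv2.cvtColor(p["frame"][180:370,120:450],cv2.COLOR_RGB2BGR),None,fx=2.4,fy=2.4))
E
```

```text
[ 0.41041122 -0.041475    0.20971009] [ 0.40559378  0.25534361 -0.081961  ]
flange 0.82 box [0.001 0.268]
tag_end 0.9 box [0.039 0.096]
tag_end 0.38 box [-0.001 -0.053]
tag_stem 0.91 box [0.052 0.055]
tag_stem 0.39 box [-0.058 -0.288]
plain_end 0.78 box [-0.006 -0.058]
plain_end 0.5 box [-0.003  0.266]
```

View pics/t4c.png

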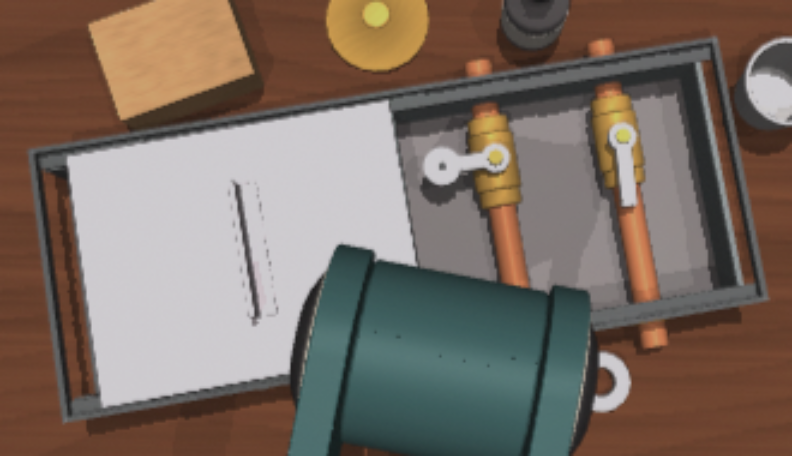

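Crop: the disc lever runs from (496,157) to (442,166), parallel to the runners, so it is shut. The plain lever is unchanged at (625,180), the cover is fully open, and the hand is clear.

```bash
python3 -c "
from plant import env
print(env.sign_off())"
```

```text
the job is handed in; nothing more can be done
None
```

The job is handed in: the cover is slid about 266 mm open, the disc lever is shut against its stop, the plain lever and loose things look undisturbed in the last picture, and the hand is clear (no verdict came back).

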